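Stow the chart table for sea

ROBOT

A 6-joint arm with a two-finger parallel gripper is mounted at the origin on the work surface. World frame = base frame: x ahead of the robot, y to its left, z up, the work surface at z = 0. Lengths are in mm, angles in rad, forces in N, time in s.
With the tool pointing down it reaches from about 350 to 875 mm from the base axis. Payload 4.2 kg.
Tool frame: the origin (TCP) lies at the very end of the fingers, on their centre line; the grasp point (between the pads) lies 19 mm behind it; z points along the fingers, y is the direction in which the jaws open and shut (so a half turn about z gives the same grasp; the last joint's range is limited). The gripper opens to 85 mm and grips with 20 to 120 N. Pads are 22 mm wide; open, the fingers measure 114 mm over their backs; the gripper's body (76 mm by 85 mm) begins 54 mm behind the grasp point. The pads swing forward as they close: fully open they stand 13 mm farther back than shut.
Start: joints at [-0.859, 0.385, 0.008, 0, -1.194, -0.259], TCP at [273.44, -561.987, 231.312] pointing down, gripper open.
Joint ranges: [-3.14, 3.14], [-1.21, 2.06], [-1.07, 1.41], [-3.16, 2.05], [-2.99, -0.16], [-3.1, 3.1]. Speed limits (rad/s): [2.79, 2.79, 3.14, 3.14, 3.14, 3.14].

INTERFACE

Orientations are given as a unit quaternion [x, y, z, w].
In Python, from bench import read_state, get_image, camera_params, job_done gives the robot as it stands.
- The arm moves only by the tool send_rows, never from a script. Its arguments are lists of equal length, an entry for each row: "translation": the shift along the tool's x, y, z in m, a list of three; "yaw": the turn about the tool's z in degrees; "fingers": the closure in counts, from 0 (fully open) to 255 (shut). A call has 1 to 12 rows; each row is the pose to reach, as a shift and turn from the pose measured when the call began, along the tool's axes at that moment; what a row does not reach only later rows make up. A row lasts 1/10 s, in which the tool goes at most 50 mm and 8.59 degrees, less where a joint would pass 70% of its speed; a pose out of reach is approached as far as the arm can. A call with a gripper value outside its range is refused whole. The fingers move at their own pace and stop on an object; the grip force is fixed at half the most. Time passes only in rows, so rows that repeat a pose let the fingers close. It gives the time, the measured TCP pose, the force and the opening at its end, in the units of the state.
- read_state(): the state, without advancing time (a new reading comes with each control period).
- get_image(name): name is "scene" or "top" or "wrist"; returns the picture (480x640x3 uint8, blue, green, red); there is no depth.
- camera_params(name): a dict with "mtx" (3x3 intrinsics, pixels), "k1" (the pictures are not rectified: a ray, as slopes to the right and down, at radius r is drawn at 1 + k1 r^2 times it, then the intrinsics apply), "rvec" (rotation vector, rad) and "tvec" (3), from world to camera coordinates, as OpenCV has them; the wrist camera has in their place "tool_from_camera" (4x4, takes a point from camera to tool coordinates, whose origin is the TCP and whose axes are the flange's). Camera axes: x right, y down, z forward; pixel columns grow to the right and rows downward; lengths in mm; the calibration is good to about 2 mm. A picture is of the moment at which its call begins: read the wrist's pose just before it. camera_params takes no time and is no camera call.
- job_done(): hands the job in, once; it reports no verdict.
The state is a dict: "clock": time; "joints": joint angles; "joint_vel": joint speeds; "joint_efforts": joint torques, N m; "position": TCP position; "ee_rot": TCP orientation; "contact_force": force on the tool from outside, world axes, zero at the start; "wrist_torque": the same for the moment, N m; "gripper_width": finger opening in mm.
Only numpy, scipy, OpenCV 4.12 (cv2) and the standard library are available. Lean on these libraries where they do the work, as an engineer would, in place of code of your own. Each camera call takes 0.05 s, during which the arm holds its last target.

TASK

The boat is about to leave with instruments still out of the panel, so make the chart table safe: put each of the four loose things (large round gauge, small round gauge, square display, glasses case) into the low-rimmed wooden holder made for its shape and size, standing flat on the felt floor inside the rim, the same side up as now. Set each one down rather than dropping it, and let go of them all. Leave the adjustable wrench and the screwdriver lying where they are.

Things in the scene. Friction and masses are not known exactly. Their poses are not given: they have to be found in the camera images.
- big_gauge_mid (a point): large round gauge: black upright cylinder, 64 mm diameter, 54 mm tall, steel bezel and white dial on top; about 0.26 kg. The point is at its centre, 27 mm above its underside, z up towards its face. Stands face up on the table at the start, in a row with the other three things nearer the robot than the holders; which of them is where changes. Belongs in the large round holder; its yaw does not matter.
- small_gauge_mid (a point): small round gauge: black upright cylinder, 46 mm diameter, 54 mm tall, steel bezel and white dial on top; about 0.15 kg. The point is at its centre, 27 mm above its underside, z up towards its face. Stands face up on the table at the start, in a row with the other three things nearer the robot than the holders; which of them is where changes. Belongs in the small round holder; its yaw does not matter.
- display_mid (a point): square instrument display: black block 60 x 60 mm, 54 mm tall, grey bezel and dark greenish screen on top; about 0.28 kg; x and y are square to its sides. The point is at its centre, 27 mm above its underside, z up towards its face. Stands face up on the table at the start, in a row with the other three things nearer the robot than the holders; which of them is where changes. Belongs in the square holder, turned so that it fits inside the rim, any way round by quarter turns.
- case_mid (a point): hard glasses case: plain warm-grey rounded block, 130 mm long (x) by 52 mm wide (y), 54 mm tall, edges rounded by 11 mm, dark seam round it; about 0.13 kg. The point is at its centre, 27 mm above its underside, z up towards its face. Stands face up on the table at the start, in a row with the other three things nearer the robot than the holders; which of them is where changes. Belongs in the long holder, long side along the holder's long side, either way round.
- big_round_holder: large round holder, fixed to the table; light wooden holder with a grey felt floor. Origin on its underside (on the table) at its centre, z up. Floor 3 mm above the table, rim 7 mm thick with its top 10 mm above the table. Round opening 80 mm across, outside 94 mm: 8 mm clear all round the large gauge.
- small_round_holder: small round holder, fixed to the table; light wooden holder with a grey felt floor. Origin on its underside (on the table) at its centre, z up. Floor 3 mm above the table, rim 7 mm thick with its top 10 mm above the table. Round opening 62 mm across, outside 76 mm: 8 mm clear all round the small gauge.
- square_holder: square holder, fixed to the table; light wooden holder with a grey felt floor. Origin on its underside (on the table) at its centre, z up. Floor 3 mm above the table, rim 7 mm thick with its top 10 mm above the table. Square opening 76 x 76 mm with sides along x and y, outside 90 mm: 8 mm clear on each side of the display.
- long_holder: long holder, fixed to the table; light wooden holder with a grey felt floor. Origin on its underside (on the table) at its centre, z up. Floor 3 mm above the table, rim 7 mm thick with its top 10 mm above the table. Opening 146 mm along x by 68 mm along y, outside 160 x 82 mm: 8 mm clear on each side of the case.
- wrench_mid (a point): bystander, leave alone: steel adjustable wrench about 210 mm long lying flat along its x, up to 12 mm thick, on the robot's left. The point is near its middle.
- screwdriver_grip (a point): bystander, leave alone: screwdriver lying flat along its x on the robot's right. The point is at the middle of its handle.
Mind the look-alikes: they are no part of the job. What is shaped like the part that bears display_mid but pink is not meant. What is shaped like the part that bears small_gauge_mid but purple is not meant.

How it is judged (in metres and radians):
At the end, for the whole second after the job is handed in: each thing stands released and at rest in its own holder: its centre within 13 mm horizontally of the holder's centre and 26 to 34 mm above the holder's underside (30 when flat on the felt), tilted less than 0.08 rad, face up; the case's long side within 0.2 rad of the long holder's (horizontal distance between big_gauge_mid and big_round_holder below 0.013 m and z of big_gauge_mid in the frame of big_round_holder between 0.026 and 0.034 m and angle between each of big_gauge_mid, small_gauge_mid, display_mid, case_mid's own z axis and vertical below 0.08 rad and linear speed of each of big_gauge, small_gauge, display, case below 0.02 m/s and contact force between the fingers and big_gauge below 0.05 N and horizontal distance between small_gauge_mid and small_round_holder below 0.013 m and z of small_gauge_mid in the frame of small_round_holder between 0.026 and 0.034 m and contact force between the fingers and small_gauge below 0.05 N and horizontal distance between display_mid and square_holder below 0.013 m and z of display_mid in the frame of square_holder between 0.026 and 0.034 m and contact force between the fingers and display below 0.05 N and horizontal distance between case_mid and long_holder below 0.013 m and z of case_mid in the frame of long_holder between 0.026 and 0.034 m and contact force between the fingers and case below 0.05 N and angle between the x axis of case_mid and the x axis of long_holder, either way round below 0.2 rad); the robot touches nothing.
It fails at once if a gauge, the display or the case is dropped: it falls freely for more than about 30 mm ((linear speed of big_gauge above 0.77 m/s and contact force between anything else and big_gauge below 0.01 N) or (linear speed of small_gauge above 0.77 m/s and contact force between anything else and small_gauge below 0.01 N) or (linear speed of display above 0.77 m/s and contact force between anything else and display below 0.01 N) or (linear speed of case above 0.77 m/s and contact force between anything else and case below 0.01 N)).
It fails at once if the wrench is moved by more than 30 mm (distance of wrench_mid from where it was at the start of the episode above 0.03 m).
It fails at once if the screwdriver is moved by more than 30 mm (distance of screwdriver_grip from where it was at the start of the episode above 0.03 m).
It also fails if it takes over 96 s, if anything falls off the work surface, if the arm or the gripper's body presses on something with over 40 N, if the wrist force passes 120 N, or if a joint passes its speed limit or range.

## Working session

There is one attempt and no reset: what is moved stays moved. The work goes in short steps, Python scripts to look and compute and a tool call to move; the robot and the scene stay as the last step left them, time stands still between calls to the robot, and variables do not carry over. Pictures are saved under pics/ and viewed, and the job is handed in when it is done.

Besides the shell and the picture viewer there is one more tool, called after "Request:" as name([rows], argument=value, ...), one row to a line, values as JSON. send_rows: Moves the arm, as the interface text tells. Its arguments: {"type":"object","properties":{"translation":{"type":"array","items":{"type":"array","items":{"type":"number"}}},"yaw":{"type":"array","items":{"type":"number"}},"fingers":{"type":"array","items":{"type":"number"}}},"required":["translation","yaw","fingers"]}

```bash
ls; mkdir -p pics; python3 - <<'E'
from bench import *
import cv2
print(read_state())
for n in ["scene","top"]:
    cv2.imwrite(f"pics/{n}0.png",get_image(n)); print(n,camera_params(n))
print(camera_params("wrist"))
E
```

```text
pics
{'clock': 0.0, 'joints': array([-8.59421852e-01,  3.85572703e-01,  6.59932676e-03, -4.95429576e-04,
       -1.19402587e+00, -2.58614989e-01]), 'joint_vel': array([ 0.00054975, -0.00194897,  0.00059943,  0.00038065,  0.00054407,
       -0.00078159]), 'joint_efforts': array([ 5.94071371e-04, -3.92287660e+01,  1.88398075e+01,  4.18611109e+00,
       -4.68170678e-03,  1.42005865e-05]), 'position': array([ 273.16221999, -561.4756835 ,  230.20201753]), 'ee_rot': array([-2.24361911e-01,  9.74505242e-01,  1.08177367e-03, -3.09816789e-04]), 'contact_force': array([-0.09968561,  0.24519344, -0.21660672]), 'wrist_torque': array([-0.01617787,  0.03995723,  0.01880321]), 'gripper_width': 85.70502916028481}
scene {'mtx': array([[581.25957106,   0.        , 333.25478499],
       [  0.        , 581.25957106, 245.53171028],
       [  0.        ,   0.        ,   1.        ]]), 'k1': -0.027532862668241075, 'rvec': array([ 2.48503884,  0.61021055, -0.18084992]), 'tvec': array([-428.47274268, -174.36206074, 1516.770981  ])}
top {'mtx': array([[487.35487279,   0.        , 322.95602628],
       [  0.        , 487.35487279, 237.64621168],
       [  0.        ,   0.        ,   1.        ]]), 'k1': -0.08801691174838719, 'rvec': array([ 2.22217972, -2.18755462,  0.01791074]), 'tvec': array([  -6.35581969,  469.34598834, 1110.55892035])}
{'mtx': array([[373.13004678,   0.        , 311.6844815 ],
       [  0.        , 373.13004678, 240.18237244],
       [  0.        ,   0.        ,   1.        ]]), 'k1': -0.005824661649227044, 'tool_from_camera': array([[-1.98027218e-04, -9.65753572e-01, -2.59460978e-01,
         6.59307253e+01],
       [ 9.99999977e-01, -1.70431706e-04, -1.28852458e-04,
         9.25715186e-01],
       [ 8.02193447e-05, -2.59460997e-01,  9.65753584e-01,
        -1.41864163e+02],
       [ 0.00000000e+00,  0.00000000e+00,  0.00000000e+00,
         1.00000000e+00]])}
```

View pics/top0.png

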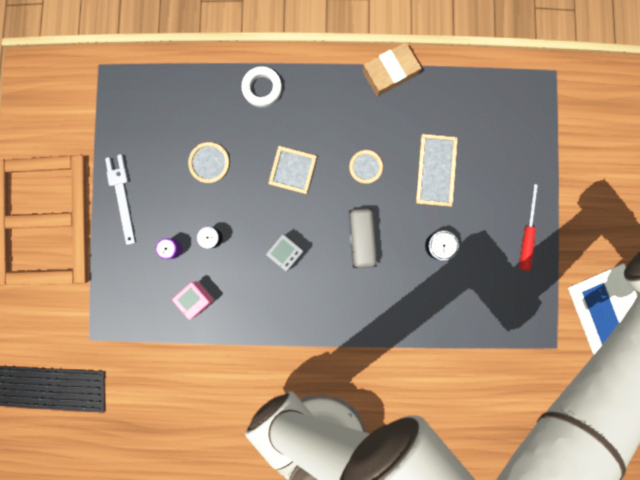

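View pics/scene0.png

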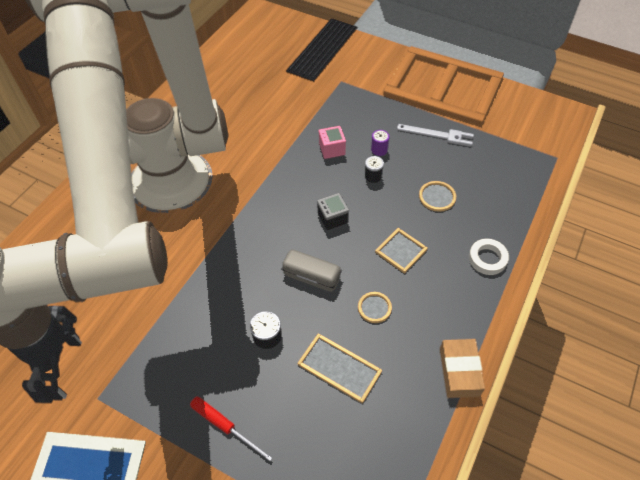

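Top view (pixel x,y): the loose things are the small gauge (208,238, black with white dial), display (286,252, grey and black), case (363,238) and big gauge (444,246). The holders are big round (208,162), square (293,170), small round (366,166) and long (437,170). The look-alikes are purple (168,248) and pink (192,300), and I will leave both alone. I'll check an enlarged crop next.

```bash
python3 - <<'E'
import cv2
i=cv2.imread("pics/top0.png")
c=cv2.resize(i[130:325,150:350],None,fx=3,fy=3,interpolation=cv2.INTER_CUBIC);cv2.imwrite("pics/cropL.png",c)
c=cv2.resize(i[125:285,330:550],None,fx=3,fy=3,interpolation=cv2.INTER_CUBIC);cv2.imwrite("pics/cropR.png",c)
E
```

```text
(no output)
```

View pics/cropL.png

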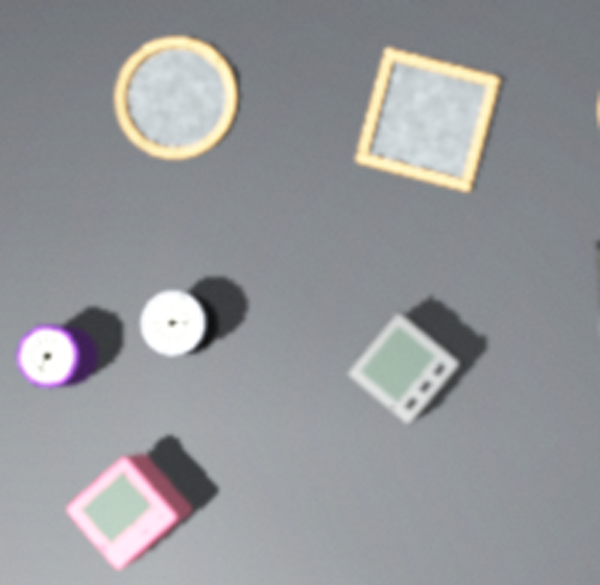

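View pics/cropR.png

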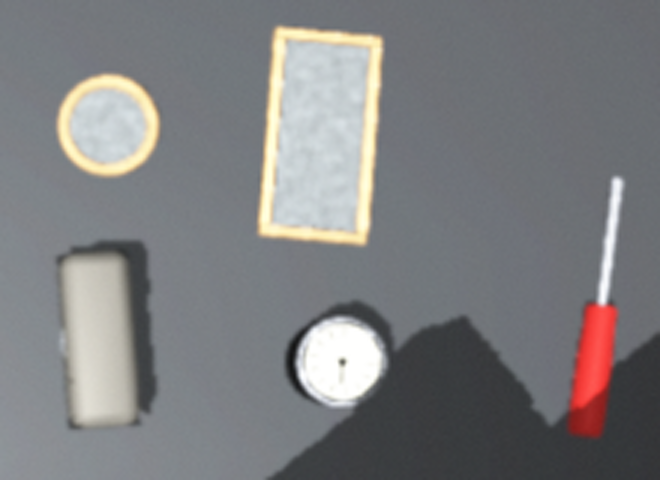

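The crops confirm them. The small gauge is at crop (173,322), black-sided with a white dial, with purple at (48,355). The display is at (403,368), grey bezel, with pink at (128,512). Now I'll measure.

```bash
cat > h.py <<'E'
import numpy as np, cv2
from bench import *
def cam(name):
    p=camera_params(name); R=cv2.Rodrigues(p["rvec"])[0] if "rvec" in p else None
    return p,R
def pix2w(name,uv,z,pose=None):
    p,R=cam(name); uv=np.asarray(uv,float).reshape(-1,1,2)
    d=np.array([p["k1"],0,0,0,0.])
    n=cv2.undistortPoints(uv,p["mtx"],d)[:,0]
    r=np.c_[n,np.ones(len(n))]
    if R is not None: o=-R.T@p["tvec"]; dr=r@R
    else:
        from scipy.spatial.transform import Rotation as Ro
        s=pose; RT=Ro.from_quat(s["ee_rot"]).as_matrix(); T=p["tool_from_camera"]
        o=RT@T[:3,3]+s["position"]; dr=r@(RT@T[:3,:3]).T
    return (o+dr*((z-o[2])/dr[:,2])[:,None])[:,:2]
def w2pix(name,X):
    p,R=cam(name); return cv2.projectPoints(np.asarray(X,float).reshape(-1,3),p["rvec"],p["tvec"],p["mtx"],np.array([p["k1"],0,0,0,0.]))[0][:,0]
def info(name,mask,z,pose=None,minA=60):
    cs,_=cv2.findContours(mask.astype(np.uint8),cv2.RETR_EXTERNAL,cv2.CHAIN_APPROX_NONE)
    for c in cs:
        if cv2.contourArea(c)<minA: continue
        w=pix2w(name,c.reshape(-1,2),z,pose).astype(np.float32)
        hull=cv2.convexHull(w); (cx,cy),(a,b),ang=cv2.minAreaRect(hull)
        M=cv2.moments(hull)
        print("px",c.reshape(-1,2).mean(0).round(1),"rect c",round(cx,1),round(cy,1),"size",round(a,1),round(b,1),"ang",round(ang,1),"cent",round(M["m10"]/M["m00"],1),round(M["m01"]/M["m00"],1),"A",round(M["m00"]), "deq",round(2*(M["m00"]/np.pi)**.5,1))
E
python3 - <<'E'
from h import *
i=cv2.imread("pics/top0.png"); hsv=cv2.cvtColor(i,cv2.COLOR_BGR2HSV)
roi=np.zeros(i.shape[:2],bool); roi[120:330,140:510]=1
wood=(hsv[...,0]>8)&(hsv[...,0]<28)&(hsv[...,1]>60)&(hsv[...,2]>140)&roi
print("wood z10");info("top",wood,9)
f=i.astype(int)
br=(f.min(2)>150)&roi
print("bright z54");info("top",br,54)
gr=(hsv[...,2]>135)&roi; gr[:,:]&=True
r2=np.zeros_like(roi); r2[200:290,340:385]=1
r3=np.zeros_like(roi); r3[220:290,255:315]=1
for t in (110,125,140):
  print("case",t);info("top",(i[...,2]>t)&r2,43); print("disp");info("top",(i[...,1]>t)&r3,54)
E
```

```text
wood z10
px [365.8 166.4] rect c 634.3 -94.2 size 76.4 75.9 ang 0.8 cent 634.6 -94.6 A 4663 deq 77.0
px [292.4 169.5] rect c 625.2 74.0 size 93.1 93.2 ang 76.0 cent 625.2 73.9 A 8545 deq 104.3
px [208.3 162.2] rect c 640.4 269.8 size 93.4 94.0 ang 0.6 cent 640.2 269.3 A 7076 deq 94.9
px [428.9 170.1] rect c 630.0 -257.6 size 85.0 163.0 ang 85.7 cent 630.0 -257.7 A 13754 deq 132.3
bright z54
px [442.9 244.7] rect c 457.8 -263.0 size 59.2 64.3 ang 45.5 cent 456.2 -263.2 A 3089 deq 62.7
px [222.8 281.2] rect c 376.9 226.5 size 227.7 361.0 ang 1.4 cent 368.9 226.0 A 75963 deq 311.0
px [361.8 238.5] rect c 467.4 -82.1 size 119.3 47.6 ang 6.0 cent 467.1 -83.6 A 5105 deq 80.6
px [365.4 166.4] rect c 627.6 -89.6 size 71.1 70.6 ang 0.9 cent 626.9 -90.2 A 4046 deq 71.8
px [291.6 169.5] rect c 617.5 72.1 size 87.0 88.3 ang 76.0 cent 617.6 72.1 A 7579 deq 98.2
px [207.4 161.9] rect c 632.3 259.7 size 89.8 87.7 ang 1.5 cent 632.1 259.7 A 6283 deq 89.4
px [436.5 169.9] rect c 622.1 -248.1 size 80.7 153.9 ang 85.5 cent 622.6 -248.2 A 12239 deq 124.8
case 110
px [362.  244.5] rect c 454.9 -86.1 size 197.2 97.7 ang 0.8 cent 454.9 -86.0 A 19231 deq 156.5
disp
px [284.5 254.5] rect c 430.1 84.4 size 151.6 129.9 ang 1.0 cent 430.0 84.5 A 19629 deq 158.1
case 125
px [364.1 237.6] rect c 454.9 -86.0 size 197.2 97.6 ang 0.9 cent 454.5 -85.8 A 19139 deq 156.1
disp
px [284.5 254.5] rect c 430.1 84.4 size 151.6 129.9 ang 1.0 cent 430.0 84.5 A 19629 deq 158.1
case 140
px [362.  238.5] rect c 467.8 -83.0 size 124.5 52.4 ang 5.6 cent 467.6 -84.9 A 5770 deq 85.7
disp
px [285.3 252.9] rect c 430.1 84.4 size 151.6 129.9 ang 1.0 cent 430.0 84.6 A 19610 deq 158.0
```

```bash
python3 - <<'E'
from h import *
i=cv2.imread("pics/top0.png")
def box(a,b,c,d):
    r=np.zeros(i.shape[:2],bool); r[b:d,a:c]=1; return r
g=i.min(2)
for t in (165,180,195):
  print(t);info("top",(g>t)&box(190,215,228,258),54)
  info("top",(g>t)&box(255,225,318,285),54)
  info("top",(g>t)&box(420,222,468,268),54)
# edges test of background
print(i[238,200:232].min(1), i[260,262:312].min(1))
E
```

```text
165
px [206.7 237.2] rect c 465.6 257.7 size 48.6 46.9 ang 1.2 cent 465.2 257.4 A 1823 deq 48.2
px [283.5 252.5] rect c 434.3 86.8 size 59.1 59.0 ang 51.2 cent 434.2 86.8 A 3406 deq 65.8
px [442.8 244.8] rect c 457.3 -262.5 size 59.2 62.7 ang 45.5 cent 456.0 -263.0 A 3018 deq 62.0
180
px [206.6 237.4] rect c 464.5 257.6 size 46.4 47.0 ang 1.0 cent 464.8 257.3 A 1739 deq 47.1
px [283.8 252.7] rect c 434.2 86.4 size 57.6 57.6 ang 51.3 cent 434.0 86.3 A 3249 deq 64.3
px [442.7 245.2] rect c 455.5 -262.7 size 60.4 61.2 ang 64.4 cent 456.1 -262.9 A 2935 deq 61.1
195
px [206.8 237.3] rect c 464.6 256.5 size 46.4 44.7 ang 1.2 cent 464.9 256.8 A 1675 deq 46.2
px [283.6 252.7] rect c 434.4 86.4 size 55.9 55.7 ang 51.7 cent 434.1 86.3 A 3037 deq 62.2
px [442.8 245. ] rect c 455.5 -262.7 size 58.4 59.2 ang 64.4 cent 456.0 -262.7 A 2828 deq 60.0
[254 253 252 253 254 249 198 167 223 251 252 238 245 254 255 255 253 231
 120  32  18  21  37  55  62  59  62  64  74 101 129 144] [150 150 150 150 149 150 148 150 151 161 182 204 218 222 218 206 188 174
 167 165 165 166 172 189 209 218 219 206 176 160 185 204 193 150  96  64
  67  82 107 130 138 142 143 143 144 142 144 143 144 143]
```

```bash
cat >> h.py <<'E'
from scipy.spatial.transform import Rotation as Ro
def go(x,y,z,a=None):
    s=read_state(); R=Ro.from_quat(s["ee_rot"]).as_matrix()
    d=R.T@(np.array([x,y,z])-s["position"])
    ang=np.degrees(np.arctan2(R[1,0],R[0,0]))
    dy=None if a is None else round((ang-a+180)%360-180,1)
    print("clock",s["clock"],"pos",s["position"].round(1),"a",round(ang,1),"shift m",(d/1000).round(4),"yaw",dy,"tilt",R[2,2].round(4),"w",round(s["gripper_width"],1),"j",s["joints"].round(2),"F",s["contact_force"].round(1))
E
python3 -c "
from h import *
go(456,-263,150,180)"
```

```text
clock 0.1 pos [ 273.2 -561.6  230.3] a -154.1 shift m [-0.295   0.1884  0.0807] yaw 25.9 tilt -1.0 w 85.3 j [-0.86  0.39  0.01 -0.   -1.19 -0.26] F [ 1.2 -0.1 -0.6]
```

Request:
send_rows([
  [-0.01, 0.006, 0.003],
  [-0.035, 0.022, 0.01],
  [-0.065, 0.042, 0.018],
  [-0.1, 0.064, 0.027],
  [-0.135, 0.086, 0.037],
  [-0.17, 0.109, 0.047],
  [-0.205, 0.131, 0.056],
  [-0.24, 0.153, 0.066],
  [-0.265, 0.169, 0.073],
  [-0.285, 0.182, 0.078],
  [-0.295, 0.188, 0.081],
  [-0.295, 0.188, 0.081],
], yaw=[2, 5, 8, 11, 14, 17, 20, 22, 24, 25.9, 25.9, 25.9], fingers=[0, 0, 0, 0, 0, 0, 0, 0, 0, 0, 0, 0])

```text
clock: 1.3
position: [456.4, -262.4, 149.1]
ee_rot: [-0.002, 1.0, 0.001, -0.001]
contact_force: [-0.2, 0.0, 0.2]
gripper_width: 85.4
```

```bash
python3 -c "
from h import *
go(456,-263,12,180)
s=read_state(); im=get_image('wrist'); cv2.imwrite('pics/w1.png',im)
go(456,-263,12,180)
T=camera_params('wrist')['tool_from_camera']; R=Ro.from_quat(s['ee_rot']).as_matrix()
C=(R@T[:3,:3]).T; o=R@T[:3,3]+s['position']
print(cv2.projectPoints(np.array([[456.,-263,54],[456,-231,54],[456,-295,54],[424,-263,54],[488,-263,54]]),cv2.Rodrigues(C)[0],-C@o,camera_params('wrist')['mtx'],np.array([camera_params('wrist')['k1'],0,0,0,0.]))[0].round(0).tolist())
"
```

```text
clock 1.3 pos [ 456.4 -262.4  149.1] a -179.8 shift m [ 1.000e-04 -9.000e-04  1.371e-01] yaw 0.2 tilt -1.0 w 85.4 j [-0.21  0.3  -0.35 -0.   -0.93 -1.35] F [-0.2  0.   0.2]
clock 1.35 pos [ 456.1 -263.2  149.5] a -179.9 shift m [-1.000e-04 -0.000e+00  1.375e-01] yaw 0.1 tilt -1.0 w 85.5 j [-0.22  0.3  -0.35 -0.   -0.93 -1.35] F [-0.6  0.1 -0.8]
[[[310.0, 244.0]], [[358.0, 244.0]], [[261.0, 244.0]], [[310.0, 195.0]], [[310.0, 289.0]]]
```

View pics/w1.png

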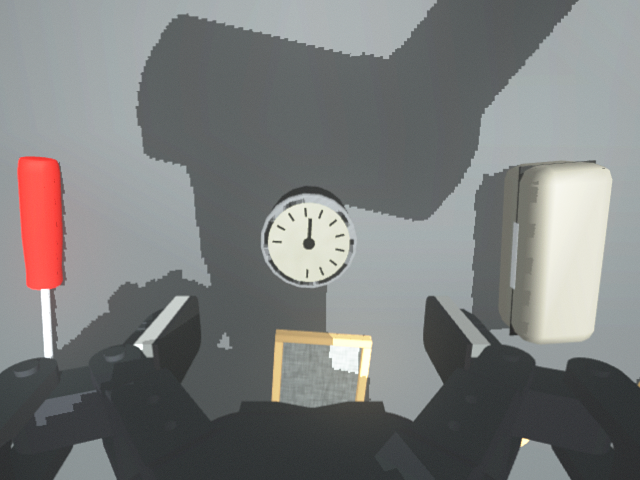

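The wrist view shows the big gauge dial at (308,241) against a predicted (310,244), so the two agree within 2 mm. Next I descend and grip.

Request:
send_rows([
  [0, 0, 0.01],
  [0, 0, 0.03],
  [0, 0, 0.055],
  [0, 0, 0.08],
  [0, 0, 0.105],
  [0, 0, 0.122],
  [0, 0, 0.133],
  [0, 0, 0.137],
  [0, 0, 0.137],
], yaw=[0, 0, 0, 0, 0, 0, 0, 0, 0], fingers=[0, 0, 0, 0, 0, 0, 0, 0, 0])

```text
clock: 2.25
position: [455.6, -263.4, 12.2]
ee_rot: [-0.001, 1.0, 0.001, -0.001]
contact_force: [0.2, 0.8, -0.6]
gripper_width: 85.3
```

Request:
send_rows([
  [0, 0, 0],
  [0, 0, 0],
  [0, 0, 0],
  [0, 0, 0],
  [0, 0, 0],
  [0, 0, 0],
  [0, 0, 0],
  [0, 0, 0],
], yaw=[0, 0, 0, 0, 0, 0, 0, 0], fingers=[60, 120, 180, 255, 255, 255, 255, 255])

```text
clock: 3.05
position: [456.5, -263.9, 13.5]
ee_rot: [-0.001, 1.0, 0.0, 0.0]
contact_force: [-0.6, -1.2, 5.4]
gripper_width: 62.6
```

```bash
python3 -c "
from h import *
go(640.3,269.5,112,180)"
```

```text
clock 3.05 pos [ 456.5 -263.9   13.5] a -179.9 shift m [-0.1849  0.5331 -0.0981] yaw 0.1 tilt -1.0 w 62.6 j [-0.22  0.49 -0.48 -0.   -0.6  -1.35] F [-0.6 -1.2  5.4]
```

Request:
send_rows([
  [0, 0, -0.005],
  [0, 0, -0.02],
  [0, 0, -0.045],
  [0, 0, -0.07],
  [0, 0, -0.09],
  [0, 0, -0.1],
  [0, 0, -0.1],
], yaw=[0, 0, 0, 0, 0, 0, 0], fingers=[255, 255, 255, 255, 255, 255, 255])

```text
clock: 3.75
position: [456.9, -263.9, 114.4]
ee_rot: [-0.001, 1.0, 0.0, 0.001]
contact_force: [-0.9, 0.6, -4.1]
gripper_width: 62.7
```

Request:
send_rows([
  [-0.004, 0.01, 0],
  [-0.012, 0.035, 0],
  [-0.025, 0.07, 0],
  [-0.038, 0.11, 0],
  [-0.052, 0.15, 0],
  [-0.066, 0.19, 0],
  [-0.08, 0.23, 0],
  [-0.094, 0.27, 0],
  [-0.105, 0.303, 0],
  [-0.113, 0.325, 0],
  [-0.118, 0.34, 0],
  [-0.12, 0.345, 0],
], yaw=[0, 0, 0, 0, 0, 0, 0, 0, 0, 0, 0, 0], fingers=[255, 255, 255, 255, 255, 255, 255, 255, 255, 255, 255, 255])

```text
clock: 4.95
position: [575.8, 82.8, 113.5]
ee_rot: [-0.002, 1.0, -0.0, 0.0]
contact_force: [0.6, 0.1, -3.1]
gripper_width: 62.7
```

```bash
python3 -c "
from h import *
go(640.3,269.5,112,180)"
```

```text
clock 4.95 pos [575.8  82.8 113.5] a -179.8 shift m [-0.0651  0.1865  0.0015] yaw 0.2 tilt -1.0 w 62.7 j [ 0.42  0.42 -0.26  0.   -0.89 -1.99] F [ 0.6  0.1 -3.1]
```

Request:
send_rows([
  [-0.004, 0.01, 0],
  [-0.014, 0.04, 0],
  [-0.027, 0.08, 0],
  [-0.041, 0.12, 0],
  [-0.053, 0.155, 0],
  [-0.061, 0.177, 0],
  [-0.065, 0.186, 0],
  [-0.065, 0.186, 0],
  [-0.065, 0.186, 0],
], yaw=[0, 0, 0, 0, 0, 0, 0, 0, 0], fingers=[255, 255, 255, 255, 255, 255, 255, 255, 255])

```text
clock: 5.85
position: [639.6, 267.6, 113.0]
ee_rot: [-0.001, 1.0, -0.001, -0.001]
contact_force: [-0.4, -0.8, -3.0]
gripper_width: 62.8
```

```bash
python3 -c "
from h import *
go(640.3,269.5,112,180)
cv2.imwrite('pics/w2.png',get_image('wrist'));cv2.imwrite('pics/t2.png',get_image('top')[100:300,140:420].repeat(2,0).repeat(2,1))
go(640.3,269.5,20,180)"
```

```text
clock 5.85 pos [639.6 267.6 113. ] a -179.9 shift m [-0.0007  0.0019  0.001 ] yaw 0.1 tilt -1.0 w 62.8 j [ 0.63  0.59  0.05 -0.   -1.03 -2.2 ] F [-0.4 -0.8 -3. ]
clock 5.95 pos [639.8 267.4 113.5] a -179.9 shift m [-0.0006  0.0022  0.0935] yaw 0.1 tilt -1.0 w 62.8 j [ 0.63  0.59  0.05  0.   -1.03 -2.2 ] F [-0.4 -1.  -2.7]
```

View pics/w2.png

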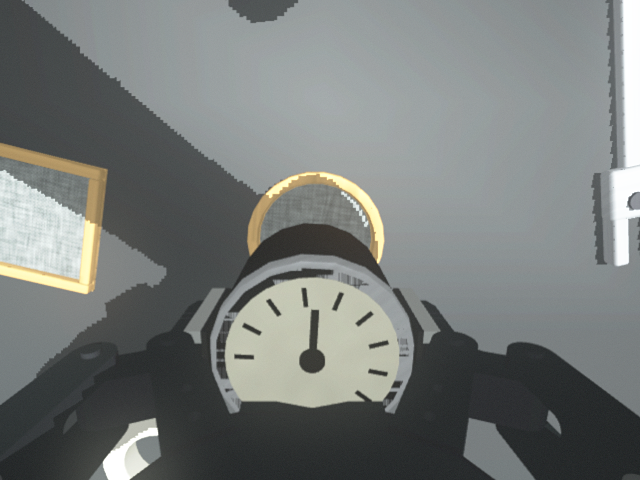

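View pics/t2.png

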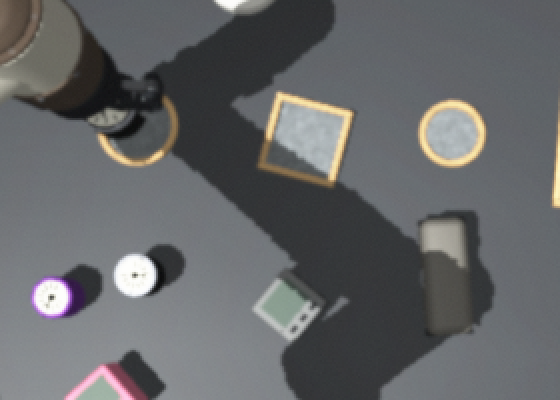

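```bash
python3 -c "
from h import *
s=read_state()
print(pix2w('wrist',[[247,225],[384,225],[316,173]],10,s))
"
```

```text
[[628.8346007  224.32853967]
 [628.67306935 316.62695688]
 [594.15546287 270.65383366]]
```

Request:
send_rows([
  [0, 0.001, 0.01],
  [-0.001, 0.002, 0.03],
  [-0.001, 0.0025, 0.055],
  [-0.001, 0.0025, 0.075],
  [-0.001, 0.0025, 0.086],
  [-0.001, 0.0025, 0.09],
  [-0.001, 0.0025, 0.093],
  [-0.001, 0.0025, 0.095],
  [-0.001, 0.0025, 0.095],
], yaw=[0, 0, 0, 0, 0, 0, 0, 0, 0], fingers=[255, 255, 255, 255, 255, 255, 255, 255, 255])

```text
clock: 6.85
position: [641.1, 270.1, 19.3]
ee_rot: [-0.001, 1.0, 0.0, 0.0]
contact_force: [1.2, -0.7, -3.6]
gripper_width: 62.8
```

```bash
python3 -c "
from h import *
go(640.8,270,16,180)"
```

```text
clock 6.85 pos [641.1 270.1  19.3] a -179.9 shift m [ 0.0003 -0.0001  0.0033] yaw 0.1 tilt -1.0 w 62.8 j [ 0.63  0.69 -0.03  0.   -0.85 -2.2 ] F [ 1.2 -0.7 -3.6]
```

Request:
send_rows([
  [0, 0, 0.001],
  [0, 0, 0.002],
  [0, 0, 0.003],
  [0, 0, 0.003],
], yaw=[0, 0, 0, 0], fingers=[255, 255, 255, 255])

```text
clock: 7.25
position: [641.3, 270.2, 16.6]
ee_rot: [-0.001, 1.0, 0.0, 0.0]
contact_force: [1.0, 0.1, -2.0]
gripper_width: 62.6
```

Request:
send_rows([
  [0, 0, 0.001],
  [0, 0, 0.001],
  [0, 0, 0.001],
  [0, 0, 0.001],
  [0, 0, 0.001],
  [0, 0, 0.001],
], yaw=[0, 0, 0, 0, 0, 0], fingers=[255, 60, 40, 0, 0, 0])

```text
clock: 7.85
position: [641.4, 270.3, 15.7]
ee_rot: [-0.001, 1.0, 0.0, 0.001]
contact_force: [-0.1, 0.2, -0.0]
gripper_width: 85.3
```

Request:
send_rows([
  [0, 0, -0.005],
  [0, 0, -0.02],
  [0, 0, -0.045],
  [0, 0, -0.075],
  [0, 0, -0.105],
  [0, 0, -0.125],
  [0, 0, -0.135],
  [0, 0, -0.135],
], yaw=[0, 0, 0, 0, 0, 0, 0, 0], fingers=[0, 0, 0, 0, 0, 0, 0, 0])

```text
clock: 8.65
position: [642.1, 270.7, 153.4]
ee_rot: [-0.001, 1.0, 0.001, 0.002]
contact_force: [0.9, -0.5, -0.4]
gripper_width: 85.4
```

```bash
python3 -c "
from h import *
s=read_state();im=get_image('wrist');cv2.imwrite('pics/w3.png',im)
go(464.9,257,150,-120)"
```

```text
clock 8.7 pos [641.2 270.3 151.4] a -179.9 shift m [ 0.1763 -0.013   0.001 ] yaw -59.9 tilt -1.0 w 85.6 j [ 0.63  0.56  0.09 -0.   -1.1  -2.2 ] F [-0.7 -0.2 -0.5]
```

View pics/w3.png

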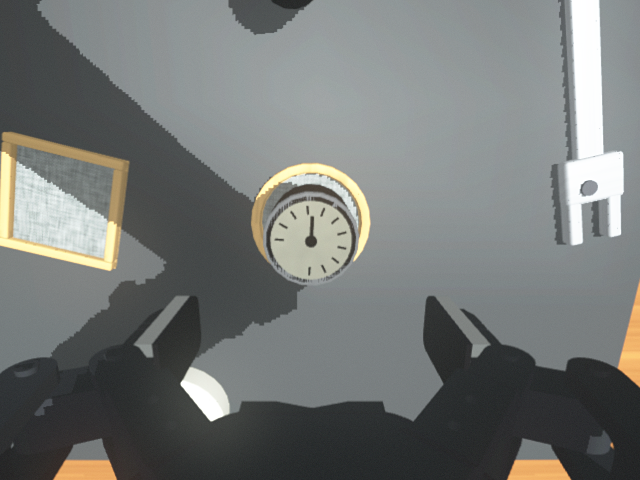

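The big gauge (dial at (311,240)) stands centred inside the rim. Next is the small gauge, with the jaws turned away from its purple neighbour.

Request:
send_rows([
  [0.01, 0, 0],
  [0.03, -0.002, 0],
  [0.055, -0.004, 0],
  [0.08, -0.006, 0],
  [0.105, -0.008, 0],
  [0.13, -0.01, 0],
  [0.152, -0.012, 0],
  [0.167, -0.013, 0],
  [0.176, -0.013, 0],
  [0.176, -0.013, 0],
], yaw=[-5, -12, -19, -26, -33, -40, -47, -53, -58, -60], fingers=[0, 0, 0, 0, 0, 0, 0, 0, 0, 0])

```text
clock: 9.7
position: [463.2, 256.1, 149.6]
ee_rot: [-0.502, 0.865, -0.0, -0.001]
contact_force: [0.3, -0.2, 0.3]
gripper_width: 85.7
```

```bash
python3 -c "
from h import *
s=read_state();im=get_image('wrist');cv2.imwrite('pics/w4.png',im)
go(464.9,257,12,-120)
info('wrist',im.min(2)>185,54,s,300)"
```

```text
clock 9.75 pos [463.8 256.3 149.7] a -119.7 shift m [-0.0013 -0.0006  0.1377] yaw 0.3 tilt -1.0 w 85.0 j [ 0.81  0.3  -0.34 -0.   -0.93 -1.33] F [ 0.2  0.1 -0.3]
px [ 91.8 349.6] rect c 641.1 247.4 size 49.4 16.4 ang 3.3 cent 641.1 248.3 A 571 deq 27.0
px [406.6 337.1] rect c 441.3 349.4 size 37.0 30.8 ang 68.2 cent 440.2 349.8 A 949 deq 34.8
px [139.8 299.5] rect c 585.7 232.6 size 9.8 38.6 ang 42.9 cent 585.2 234.1 A 272 deq 18.6
px [303.9 261.2] rect c 474.5 267.3 size 17.4 43.5 ang 46.3 cent 473.4 266.2 A 569 deq 26.9
px [410.6 198.9] rect c 392.4 263.5 size 15.7 25.8 ang 3.1 cent 392.7 263.0 A 315 deq 20.0
px [ 13.2 166.1] rect c 599.3 123.5 size 17.6 22.3 ang 48.2 cent 600.7 120.4 A 225 deq 16.9
px [527.3 184.6] rect c 324.9 292.5 size 58.2 57.5 ang 42.4 cent 324.8 292.5 A 3331 deq 65.1
```

View pics/w4.png

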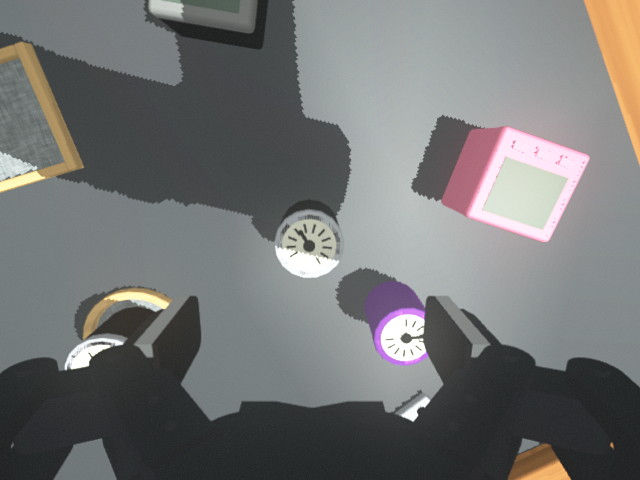

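The small gauge dial is at (309,243), centred as expected. Purple is at (405,337), about 50 mm to the side of the finger path, so it is clear.

Request:
send_rows([
  [0, 0, 0.01],
  [-0.001, 0, 0.03],
  [-0.001, 0, 0.055],
  [-0.001, 0, 0.08],
  [-0.001, 0, 0.105],
  [-0.001, 0, 0.122],
  [-0.001, 0, 0.133],
  [-0.001, 0, 0.137],
  [-0.001, 0, 0.137],
], yaw=[0, 0, 0, 0, 0, 0, 0, 0, 0], fingers=[0, 0, 0, 0, 0, 0, 0, 0, 0])

```text
clock: 10.65
position: [464.1, 256.8, 12.0]
ee_rot: [-0.502, 0.865, -0.0, -0.001]
contact_force: [0.4, -0.2, 0.4]
gripper_width: 85.3
```

Request:
send_rows([
  [0, 0, 0],
  [0, 0, 0],
  [0, 0, 0],
  [0, 0, 0],
  [0, 0, 0],
  [0, 0, 0],
  [0, 0, 0],
  [0, 0, 0],
  [0, 0, 0],
], yaw=[0, 0, 0, 0, 0, 0, 0, 0, 0], fingers=[60, 100, 140, 180, 255, 255, 255, 255, 255])

```text
clock: 11.55
position: [464.8, 257.3, 13.1]
ee_rot: [-0.502, 0.865, -0.0, 0.0]
contact_force: [-0.4, -0.2, 7.1]
gripper_width: 44.7
```

Request:
send_rows([
  [0, 0, -0.005],
  [0, 0, -0.02],
  [0, 0, -0.045],
  [0, 0, -0.07],
  [0, 0, -0.09],
  [0, 0, -0.1],
  [0, 0, -0.1],
], yaw=[0, 0, 0, 0, 0, 0, 0], fingers=[255, 255, 255, 255, 255, 255, 255])

```text
clock: 12.25
position: [465.0, 257.7, 114.1]
ee_rot: [-0.502, 0.865, 0.0, 0.001]
contact_force: [0.1, 1.0, -2.2]
gripper_width: 44.9
```

```bash
python3 -c "
from h import *
go(634.5,-94.5,112,180)"
```

```text
clock 12.25 pos [465.  257.7 114.1] a -119.7 shift m [ 0.2219 -0.3218  0.0018] yaw 60.3 tilt -1.0 w 44.9 j [ 0.81  0.35 -0.38  0.   -0.84 -1.33] F [ 0.1  1.  -2.2]
```

Request:
send_rows([
  [0.005, -0.007, 0],
  [0.018, -0.026, 0],
  [0.038, -0.055, 0],
  [0.06, -0.087, 0],
  [0.083, -0.12, 0],
  [0.106, -0.153, 0],
  [0.129, -0.186, 0],
  [0.152, -0.22, 0],
  [0.175, -0.253, 0],
  [0.196, -0.284, 0],
  [0.212, -0.307, 0],
  [0.219, -0.318, 0],
], yaw=[3, 8, 14, 20, 26, 32, 38, 44, 50, 55, 58, 60], fingers=[255, 255, 255, 255, 255, 255, 255, 255, 255, 255, 255, 255])

```text
clock: 13.45
position: [632.1, -92.5, 111.3]
ee_rot: [-0.0, 1.0, 0.001, -0.001]
contact_force: [-0.5, 0.3, -1.8]
gripper_width: 44.7
```

Request:
send_rows([
  [0, 0, 0],
  [0, 0, 0],
], yaw=[0, 0], fingers=[255, 255])

```text
clock: 13.65
position: [630.8, -92.1, 109.5]
ee_rot: [-0.0, 1.0, 0.001, -0.003]
contact_force: [0.1, -0.1, -2.6]
gripper_width: 45.0
```

```bash
python3 -c "
from h import *
s=read_state();im=get_image('wrist');cv2.imwrite('pics/w5.png',im)
go(634.5,-94.5,20,180)"
```

```text
clock 13.7 pos [631.  -91.6 110.1] a -179.9 shift m [-0.0039 -0.0031  0.0901] yaw 0.1 tilt -1.0 w 45.0 j [ 0.11  0.51 -0.11 -0.   -0.95 -1.68] F [-0.1  0.1 -1.3]
```

View pics/w5.png

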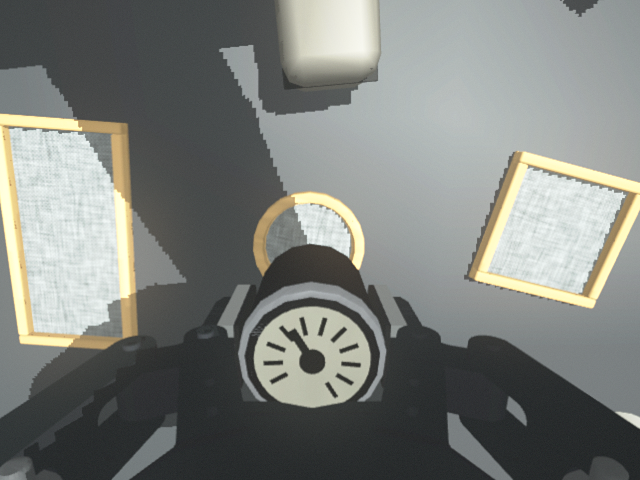

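```bash
python3 -c "
from h import *
s=read_state()
print(pix2w('wrist',[[253,243],[365,243],[309,192]],10,s))
"
```

```text
[[ 631.23725382 -130.27255781]
 [ 631.2199846   -54.91386516]
 [ 596.91018003  -92.57275544]]
```

Request:
send_rows([
  [-0.002, -0.001, 0.01],
  [-0.004, -0.002, 0.03],
  [-0.004, -0.002, 0.055],
  [-0.004, -0.002, 0.075],
  [-0.004, -0.002, 0.085],
  [-0.004, -0.002, 0.089],
  [-0.004, -0.002, 0.091],
  [-0.004, -0.002, 0.091],
], yaw=[0, 0, 0, 0, 0, 0, 0, 0], fingers=[255, 255, 255, 255, 255, 255, 255, 255])

```text
clock: 14.5
position: [635.2, -93.2, 19.8]
ee_rot: [-0.001, 1.0, 0.001, -0.002]
contact_force: [-0.8, -0.1, -1.7]
gripper_width: 44.8
```

```bash
python3 -c "
from h import *
go(634.7,-93.5,16,180)"
```

```text
clock 14.5 pos [635.2 -93.2  19.8] a -179.9 shift m [ 0.0005 -0.0003  0.0038] yaw 0.1 tilt -1.0 w 44.8 j [ 0.1   0.62 -0.18 -0.   -0.78 -1.67] F [-0.8 -0.1 -1.7]
```

Request:
send_rows([
  [0, 0, 0.001],
  [0, 0, 0.002],
  [0, 0, 0.003],
  [0, 0, 0.0035],
  [0, 0, 0.004],
], yaw=[0, 0, 0, 0, 0], fingers=[255, 255, 255, 255, 255])

```text
clock: 15.0
position: [635.2, -93.2, 16.2]
ee_rot: [-0.001, 1.0, 0.001, -0.002]
contact_force: [-1.8, 1.3, 2.8]
gripper_width: 44.8
```

Contact at +2.8 N. Releasing.

Request:
send_rows([
  [0, 0, 0],
  [0, 0, 0],
  [0, 0, 0],
  [0, 0, 0],
  [0, 0, 0],
  [0, 0, 0],
  [0, 0, 0],
], yaw=[0, 0, 0, 0, 0, 0, 0], fingers=[110, 80, 50, 0, 0, 0, 0])

```text
clock: 15.7
position: [635.2, -93.2, 16.2]
ee_rot: [-0.001, 1.0, 0.001, -0.002]
contact_force: [0.5, 1.1, -0.2]
gripper_width: 85.4
```

Request:
send_rows([
  [0, 0, -0.005],
  [0, 0, -0.02],
  [0, 0, -0.045],
  [0, 0, -0.075],
  [0, 0, -0.105],
  [0, 0, -0.125],
  [0, 0, -0.135],
  [0, 0, -0.135],
], yaw=[0, 0, 0, 0, 0, 0, 0, 0], fingers=[0, 0, 0, 0, 0, 0, 0, 0])

```text
clock: 16.5
position: [636.5, -93.5, 153.7]
ee_rot: [-0.001, 1.0, 0.001, 0.001]
contact_force: [0.8, 0.4, 0.1]
gripper_width: 85.4
```

```bash
python3 -c "
from h import *
s=read_state();im=get_image('wrist');cv2.imwrite('pics/w6.png',im)
go(467.5,-84,150,-174.2)"
```

```text
clock 16.55 pos [635.6 -93.4 151.8] a -179.9 shift m [0.168  0.0096 0.0022] yaw -5.7 tilt -1.0 w 85.4 j [ 0.1   0.48 -0.05 -0.   -1.04 -1.67] F [ 0.3 -0.1 -0.1]
```

View pics/w6.png

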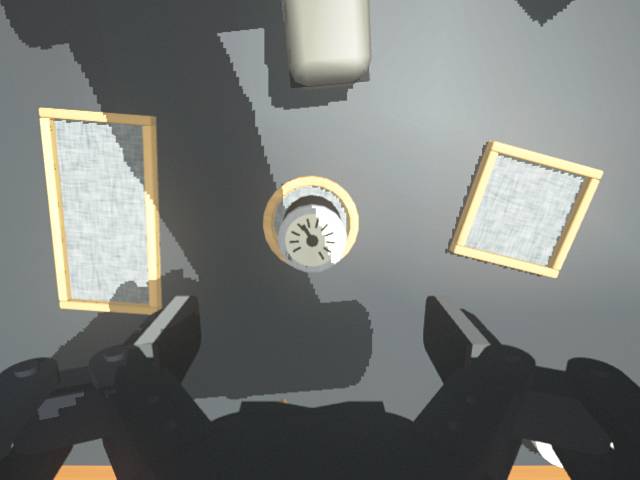

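The small gauge (312,240) sits inside its rim. Next is the case.

Request:
send_rows([
  [0.01, 0.001, 0],
  [0.03, 0.002, 0],
  [0.055, 0.003, 0],
  [0.085, 0.005, 0],
  [0.115, 0.007, 0],
  [0.14, 0.008, 0],
  [0.158, 0.009, 0],
  [0.168, 0.0095, 0.001],
  [0.168, 0.0095, 0.001],
  [0.168, 0.0095, 0.001],
], yaw=[-1, -2, -3, -4, -5, -5.7, -5.7, -5.7, -5.7, -5.7], fingers=[0, 0, 0, 0, 0, 0, 0, 0, 0, 0])

```text
clock: 17.55
position: [468.0, -84.1, 151.0]
ee_rot: [-0.051, 0.999, 0.001, -0.001]
contact_force: [-0.1, 0.8, 0.1]
gripper_width: 85.3
```

```bash
python3 -c "
from h import *
s=read_state();im=get_image('wrist');cv2.imwrite('pics/w7.png',im)
go(467.5,-84,12,-174.2)
m=(im[...,2]>175); m[:, :220]=0; m[:,400:]=0; m[330:]=0
for t in (150,170,190):
  m=(im[...,2]>t)&(im[...,2].astype(int)-im[...,0]>8); m[:, :220]=0; m[:,400:]=0;
  for z in (50,43): print(t,z);info('wrist',m,z,s,800)
"
```

```text
clock 17.6 pos [468.3 -84.1 151. ] a -174.2 shift m [ 6.00e-04 -1.00e-04  1.39e-01] yaw 0.0 tilt -1.0 w 85.2 j [ 0.16  0.21 -0.46 -0.   -0.9  -1.63] F [0.6 0.3 0.3]
150 50
px [282.3 384.3] rect c 582.3 -94.3 size 35.1 64.9 ang 4.0 cent 584.8 -93.7 A 1792 deq 47.8
px [317.6 216.6] rect c 459.5 -85.7 size 109.6 47.8 ang 5.8 cent 445.9 -81.6 A 3283 deq 64.7
150 43
px [282.3 384.3] rect c 587.5 -94.4 size 36.1 66.8 ang 4.0 cent 590.1 -93.8 A 1897 deq 49.1
px [317.6 216.6] rect c 461.2 -85.5 size 112.8 49.2 ang 5.8 cent 447.1 -81.4 A 3475 deq 66.5
170 50
px [282.9 382.6] rect c 582.1 -94.5 size 34.5 65.0 ang 4.9 cent 584.9 -93.9 A 1714 deq 46.7
px [318.  217.5] rect c 460.1 -85.4 size 108.4 47.0 ang 5.8 cent 446.2 -81.5 A 3173 deq 63.6
170 43
px [282.9 382.6] rect c 587.3 -94.6 size 35.5 66.8 ang 4.9 cent 590.2 -94.0 A 1814 deq 48.1
px [318.  217.5] rect c 461.8 -85.2 size 111.5 48.3 ang 5.8 cent 447.5 -81.3 A 3358 deq 65.4
190 50
px [318.9 216.7] rect c 460.3 -84.4 size 106.4 42.7 ang 5.8 cent 446.8 -81.4 A 2944 deq 61.2
190 43
px [318.9 216.7] rect c 461.9 -84.2 size 109.5 43.9 ang 5.8 cent 448.1 -81.1 A 3117 deq 63.0
```

View pics/w7.png

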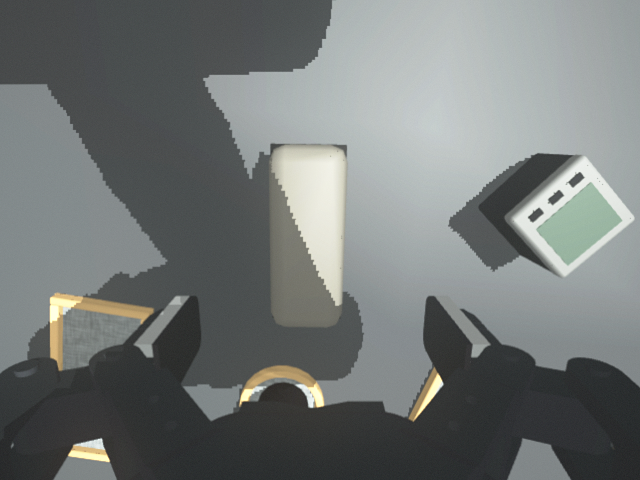

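```bash
python3 -c "
from h import *
s=read_state()
for z in (54,50,43,27): print(z,pix2w('wrist',[[309,145],[306,327],[271,235],[346,235]],z,s).round(1).tolist())
t=np.radians(5.8);print(65*np.cos(t),65*np.sin(t))
"
```

```text
54 [[405.3, -91.3], [529.6, -81.0], [465.2, -110.5], [460.2, -61.2]]
50 [[405.4, -91.3], [531.7, -80.8], [466.2, -110.8], [461.2, -60.7]]
43 [[405.5, -91.3], [535.5, -80.6], [468.1, -111.4], [462.9, -59.9]]
27 [[405.6, -91.4], [544.0, -79.9], [472.3, -112.8], [466.7, -57.9]]
64.66724607387124 6.568659316891512
```

Request:
send_rows([
  [0, 0, 0.01],
  [-0.0015, -0.001, 0.03],
  [-0.0015, -0.001, 0.055],
  [-0.0015, -0.001, 0.08],
  [-0.0015, -0.001, 0.105],
  [-0.0015, -0.001, 0.122],
  [-0.0015, -0.001, 0.135],
  [-0.0015, -0.001, 0.14],
  [-0.0015, -0.001, 0.14],
], yaw=[0, 0, 0, 0, 0, 0, 0, 0, 0], fingers=[0, 0, 0, 0, 0, 0, 0, 0, 0])

```text
clock: 18.5
position: [469.4, -84.8, 9.8]
ee_rot: [-0.051, 0.999, 0.001, -0.002]
contact_force: [1.1, -0.1, -1.0]
gripper_width: 85.5
```

Request:
send_rows([
  [0, 0, 0],
  [0, 0, 0],
  [0, 0, 0],
  [0, 0, 0],
  [0, 0, 0],
  [0, 0, 0],
  [0, 0, 0],
  [0, 0, 0],
  [0, 0, 0],
], yaw=[0, 0, 0, 0, 0, 0, 0, 0, 0], fingers=[60, 100, 140, 180, 255, 255, 255, 255, 255])

```text
clock: 19.4
position: [470.1, -84.7, 10.6]
ee_rot: [-0.051, 0.999, 0.001, -0.001]
contact_force: [1.3, 0.5, 6.0]
gripper_width: 51.6
```

Request:
send_rows([
  [0, 0, -0.005],
  [0, 0, -0.02],
  [0, 0, -0.045],
  [0, 0, -0.07],
  [0, 0, -0.09],
  [0, 0, -0.1],
  [0, 0, -0.1],
], yaw=[0, 0, 0, 0, 0, 0, 0], fingers=[255, 255, 255, 255, 255, 255, 255])

```text
clock: 20.1
position: [470.8, -84.8, 111.6]
ee_rot: [-0.051, 0.999, 0.001, 0.0]
contact_force: [1.0, -0.9, -1.2]
gripper_width: 51.3
```

```bash
python3 -c "
from h import *
go(630,-257.7,112,175.7)"
```

```text
clock 20.1 pos [470.8 -84.8 111.6] a -174.2 shift m [-0.1409 -0.1882 -0.0008] yaw 10.1 tilt -1.0 w 51.3 j [ 0.16  0.27 -0.51 -0.   -0.79 -1.63] F [ 1.  -0.9 -1.2]
```

Request:
send_rows([
  [-0.004, -0.006, 0],
  [-0.014, -0.019, 0],
  [-0.029, -0.039, 0],
  [-0.047, -0.063, 0],
  [-0.066, -0.088, 0],
  [-0.085, -0.114, 0],
  [-0.104, -0.139, 0],
  [-0.12, -0.16, 0],
  [-0.132, -0.176, 0],
  [-0.139, -0.185, 0],
  [-0.141, -0.188, 0],
  [-0.141, -0.188, 0],
], yaw=[1, 2, 3, 4, 5, 6, 7, 8, 9, 10, 10.1, 10.1], fingers=[255, 255, 255, 255, 255, 255, 255, 255, 255, 255, 255, 255])

```text
clock: 21.3
position: [629.5, -257.5, 110.0]
ee_rot: [0.038, 0.999, 0.001, -0.001]
contact_force: [-0.2, 0.3, -2.0]
gripper_width: 51.5
```

```bash
python3 -c "
from h import *
s=read_state();im=get_image('wrist');cv2.imwrite('pics/w8.png',im);cv2.imwrite('pics/s8.png',get_image('scene')[150:450,200:520].repeat(2,0).repeat(2,1))
go(630,-257.7,20,175.7)"
```

```text
clock 21.4 pos [ 629.5 -256.8  110.9] a 175.7 shift m [-0.0007 -0.001   0.0909] yaw 0.0 tilt -1.0 w 51.5 j [-0.15  0.57  0.01 -0.   -1.01 -1.49] F [ 0.1  1.  -1.7]
```

View pics/w8.png

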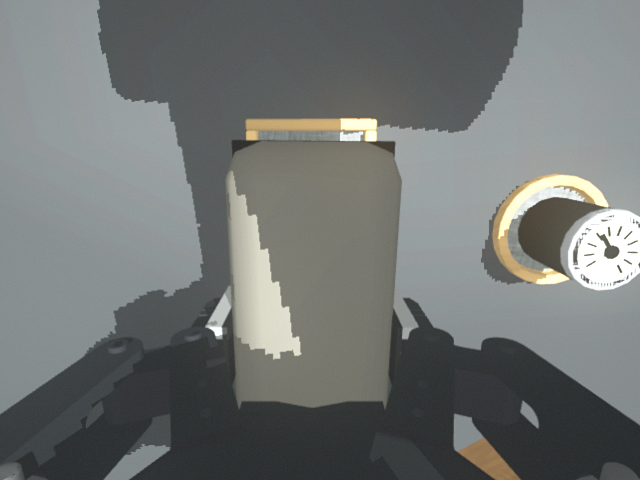

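View pics/s8.png

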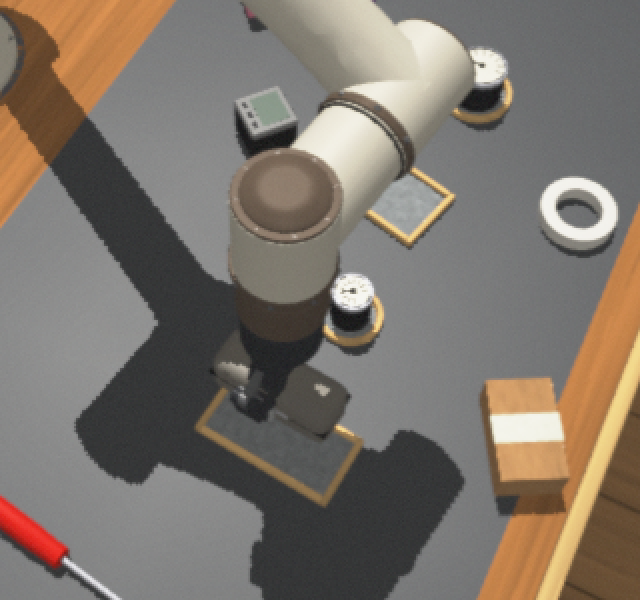

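```bash
python3 -c "
from h import *
s=read_state()
w=pix2w('wrist',[[246,120],[377,120]],10,s);print(w, w.mean(0)+80*np.array([np.cos(np.radians(-4.3)),np.sin(np.radians(-4.3))]))
for z in(128,115,101,): print(pix2w('wrist',[[315,141]],z,s))
"
```

```text
[[ 548.24828456 -290.82320049]
 [ 554.28915786 -209.73800551]] [ 631.04353189 -256.27890115]
[[ 563.77200611 -250.40844131]]
[[ 563.79875196 -250.258378  ]]
[[ 563.82755518 -250.09677137]]
```

Request:
send_rows([
  [-0.001, 0, 0.01],
  [-0.002, 0, 0.03],
  [-0.002, 0, 0.055],
  [-0.002, 0, 0.075],
  [-0.002, 0, 0.086],
  [-0.002, 0, 0.091],
  [-0.002, 0, 0.094],
  [-0.002, 0, 0.094],
], yaw=[0, 0, 0, 0, 0, 0, 0, 0], fingers=[255, 255, 255, 255, 255, 255, 255, 255])

```text
clock: 22.2
position: [631.7, -256.7, 17.4]
ee_rot: [0.037, 0.999, 0.001, -0.0]
contact_force: [0.0, 0.6, -1.8]
gripper_width: 51.2
```

Request:
send_rows([
  [0, 0, 0.001],
  [0, 0, 0.002],
  [0, 0, 0.003],
  [0, 0, 0.003],
], yaw=[0, 0, 0, 0], fingers=[255, 255, 255, 255])

```text
clock: 22.6
position: [631.7, -256.7, 14.5]
ee_rot: [0.037, 0.999, 0.001, -0.0]
contact_force: [-0.2, 0.0, -1.8]
gripper_width: 51.0
```

Request:
send_rows([
  [0, 0, 0.0005],
  [0, 0, 0.001],
  [0, 0, 0.001],
], yaw=[0, 0, 0], fingers=[255, 255, 255])

```text
clock: 22.9
position: [631.8, -256.7, 13.8]
ee_rot: [0.037, 0.999, 0.001, -0.0]
contact_force: [0.0, 0.5, 0.2]
gripper_width: 51.8
```

Force went from -1.8 to about 0, so it has touched down. Releasing.

Request:
send_rows([
  [0, 0, 0],
  [0, 0, 0],
  [0, 0, 0],
  [0, 0, 0],
  [0, 0, 0],
  [0, 0, 0],
  [0, 0, 0],
], yaw=[0, 0, 0, 0, 0, 0, 0], fingers=[90, 70, 40, 0, 0, 0, 0])

```text
clock: 23.6
position: [631.8, -256.8, 13.8]
ee_rot: [0.037, 0.999, 0.001, 0.0]
contact_force: [-0.8, -0.7, 0.0]
gripper_width: 85.3
```

Request:
send_rows([
  [0, 0, -0.005],
  [0, 0, -0.02],
  [0, 0, -0.045],
  [0, 0, -0.075],
  [0, 0, -0.105],
  [0, 0, -0.125],
  [0, 0, -0.137],
  [0, 0, -0.137],
], yaw=[0, 0, 0, 0, 0, 0, 0, 0], fingers=[0, 0, 0, 0, 0, 0, 0, 0])

```text
clock: 24.4
position: [632.9, -257.4, 153.9]
ee_rot: [0.037, 0.999, 0.001, 0.003]
contact_force: [0.9, 0.2, 0.1]
gripper_width: 85.3
```

```bash
python3 -c "
from h import *
s=read_state();im=get_image('wrist');cv2.imwrite('pics/w9.png',im)
go(434.1,86.5,150,141.3)"
```

```text
clock 24.45 pos [ 631.9 -257.   151.8] a 175.8 shift m [0.2227 0.3279 0.0022] yaw 34.5 tilt -1.0 w 85.5 j [-0.15  0.54  0.06 -0.   -1.09 -1.49] F [-0.5 -0.1 -0.1]
```

View pics/w9.png

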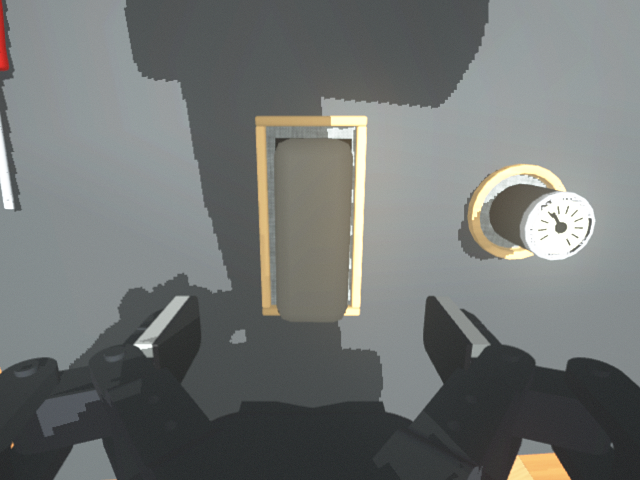

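The case sits in the long holder, with its near end at row 138 inside the rim edge at row 126. Next is the display.

Request:
send_rows([
  [0.005, 0.008, 0],
  [0.018, 0.026, 0],
  [0.038, 0.056, 0],
  [0.06, 0.089, 0],
  [0.083, 0.122, 0],
  [0.106, 0.156, 0],
  [0.13, 0.191, 0],
  [0.153, 0.225, 0],
  [0.176, 0.259, 0],
  [0.197, 0.29, 0],
  [0.213, 0.314, 0],
  [0.22, 0.324, 0],
], yaw=[2, 5, 8, 11, 14, 17, 20, 23, 26, 29, 32, 34.5], fingers=[0, 0, 0, 0, 0, 0, 0, 0, 0, 0, 0, 0])

```text
clock: 25.65
position: [434.5, 83.5, 151.1]
ee_rot: [0.332, 0.943, 0.0, -0.001]
contact_force: [0.2, -0.6, 0.3]
gripper_width: 85.2
```

Request:
send_rows([
  [0, 0.003, 0],
  [0, 0.003, 0],
], yaw=[0, 0], fingers=[0, 0])

```text
clock: 25.85
position: [436.0, 85.9, 150.2]
ee_rot: [0.331, 0.944, -0.0, -0.001]
contact_force: [0.4, -0.3, 1.0]
gripper_width: 85.4
```

```bash
python3 -c "
from h import *
s=read_state();im=get_image('wrist');cv2.imwrite('pics/w10.png',im)
go(434.1,86.5,12,141.3)
m=im.min(2)>185
m[:,:200]=0;m[:,420:]=0;m[300:]=0
info('wrist',m,54,s,300)"
```

```text
clock 25.9 pos [436.2  85.5 150.3] a 141.3 shift m [ 0.002  -0.0004  0.1383] yaw 0.0 tilt -1.0 w 85.4 j [ 0.56  0.16 -0.53 -0.   -0.88 -2.8 ] F [ 0.7 -0.  -0.1]
px [273.3 212.9] rect c 406.9 79.2 size 11.6 27.4 ang 49.6 cent 404.0 80.1 A 209 deq 16.3
```

View pics/w10.png

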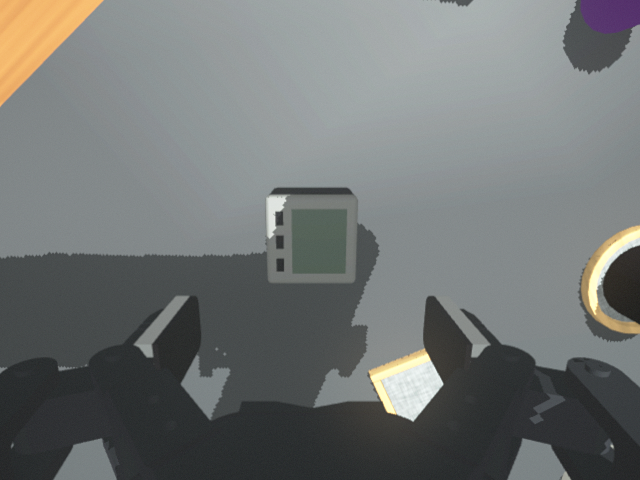

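The display is the grey-bezel one, top centred at (311,239) and aligned with the jaws. Now I grip it.

Request:
send_rows([
  [0.001, 0, 0.01],
  [0.002, 0, 0.03],
  [0.0025, 0, 0.055],
  [0.0025, 0, 0.08],
  [0.0025, 0, 0.105],
  [0.0025, 0, 0.122],
  [0.0025, 0, 0.134],
  [0.0025, 0, 0.139],
  [0.0025, 0, 0.139],
], yaw=[0, 0, 0, 0, 0, 0, 0, 0, 0], fingers=[0, 0, 0, 0, 0, 0, 0, 0, 0])

```text
clock: 26.8
position: [433.5, 86.3, 10.3]
ee_rot: [0.332, 0.943, -0.001, -0.002]
contact_force: [0.3, 0.5, 0.9]
gripper_width: 85.4
```

Request:
send_rows([
  [0, 0, 0],
  [0, 0, 0],
  [0, 0, 0],
  [0, 0, 0],
  [0, 0, 0],
  [0, 0, 0],
  [0, 0, 0],
  [0, 0, 0],
  [0, 0, 0],
], yaw=[0, 0, 0, 0, 0, 0, 0, 0, 0], fingers=[60, 100, 140, 180, 255, 255, 255, 255, 255])

```text
clock: 27.7
position: [434.0, 86.5, 10.9]
ee_rot: [0.332, 0.943, -0.001, -0.001]
contact_force: [-0.3, -1.0, 6.7]
gripper_width: 59.6
```

Request:
send_rows([
  [0, 0, -0.005],
  [0, 0, -0.02],
  [0, 0, -0.045],
  [0, 0, -0.07],
  [0, 0, -0.09],
  [0, 0, -0.1],
  [0, 0, -0.1],
], yaw=[0, 0, 0, 0, 0, 0, 0], fingers=[255, 255, 255, 255, 255, 255, 255])

```text
clock: 28.4
position: [434.6, 86.9, 111.8]
ee_rot: [0.332, 0.943, 0.0, -0.001]
contact_force: [-0.2, -0.5, -2.0]
gripper_width: 59.4
```

```bash
python3 -c "
from h import *
go(625.2,73.9,112,166)"
```

```text
clock 28.4 pos [434.6  86.9 111.8] a 141.3 shift m [-0.1568  0.1091 -0.0004] yaw -24.7 tilt -1.0 w 59.4 j [ 0.56  0.21 -0.59 -0.   -0.77 -2.81] F [-0.2 -0.5 -2. ]
```

Request:
send_rows([
  [-0.005, 0.004, 0],
  [-0.017, 0.012, 0],
  [-0.034, 0.024, 0],
  [-0.055, 0.038, 0],
  [-0.077, 0.054, 0],
  [-0.099, 0.069, 0],
  [-0.12, 0.084, 0],
  [-0.138, 0.096, 0],
  [-0.15, 0.104, 0],
  [-0.156, 0.108, 0],
  [-0.157, 0.109, 0],
  [-0.157, 0.109, 0],
], yaw=[-2, -5, -8, -11, -14, -17, -20, -22, -24, -24.7, -24.7, -24.7], fingers=[255, 255, 255, 255, 255, 255, 255, 255, 255, 255, 255, 255])

```text
clock: 29.6
position: [624.2, 73.6, 110.4]
ee_rot: [0.122, 0.992, 0.0, -0.002]
contact_force: [0.3, 0.2, -2.2]
gripper_width: 59.5
```

```bash
python3 -c "
from h import *
s=read_state();im=get_image('wrist');cv2.imwrite('pics/w11.png',im)
go(625.2,73.9,14,166)"
```

```text
clock 29.65 pos [624.2  73.7 110.9] a 166.0 shift m [-0.0012  0.0005  0.0969] yaw -0.0 tilt -1.0 w 59.2 j [ 0.37  0.5  -0.14 -0.   -0.94 -2.19] F [ 0.   0.1 -2. ]
```

View pics/w11.png

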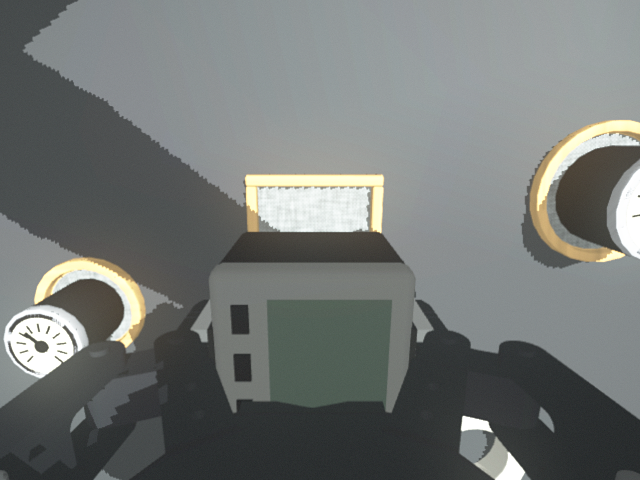

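```bash
python3 -c "
from h import *
s=read_state()
w=pix2w('wrist',[[246,176],[384,176]],10,s);t=np.radians(-14);print(w,w.mean(0)+45*np.array([np.cos(t),np.sin(t)]), np.linalg.norm(w[1]-w[0]))
"
```

```text
[[571.03278518  43.76494419]
 [592.63844316 130.03040478]] [625.49892185  76.01118918] 88.92993954152672
```

Request:
send_rows([
  [-0.0005, 0.001, 0.01],
  [-0.001, 0.0015, 0.03],
  [-0.001, 0.0015, 0.055],
  [-0.001, 0.0015, 0.075],
  [-0.001, 0.0015, 0.087],
  [-0.001, 0.0015, 0.092],
  [-0.001, 0.0015, 0.094],
  [-0.001, 0.0015, 0.094],
], yaw=[0, 0, 0, 0, 0, 0, 0, 0], fingers=[255, 255, 255, 255, 255, 255, 255, 255])

```text
clock: 30.45
position: [625.7, 75.1, 17.4]
ee_rot: [0.122, 0.993, 0.0, -0.001]
contact_force: [0.6, 0.6, -2.1]
gripper_width: 59.7
```

Request:
send_rows([
  [0, 0, 0.001],
  [0, 0, 0.002],
  [0, 0, 0.003],
  [0, 0, 0.003],
], yaw=[0, 0, 0, 0], fingers=[255, 255, 255, 255])

```text
clock: 30.85
position: [625.7, 75.1, 14.5]
ee_rot: [0.122, 0.993, 0.0, -0.001]
contact_force: [-0.6, 0.4, -3.0]
gripper_width: 59.6
```

Request:
send_rows([
  [0, 0, 0.0005],
  [0, 0, 0.001],
  [0, 0, 0.001],
], yaw=[0, 0, 0], fingers=[255, 255, 255])

```text
clock: 31.15
position: [625.8, 75.1, 14.1]
ee_rot: [0.122, 0.993, 0.0, -0.001]
contact_force: [-1.5, 0.6, 1.6]
gripper_width: 59.6
```

Contact (+1.6 N). Releasing, then rising.

Request:
send_rows([
  [0, 0, 0],
  [0, 0, 0],
  [0, 0, 0],
  [0, 0, 0],
  [0, 0, 0],
  [0, 0, 0],
  [0, 0, 0],
], yaw=[0, 0, 0, 0, 0, 0, 0], fingers=[70, 50, 25, 0, 0, 0, 0])

```text
clock: 31.85
position: [625.8, 75.1, 14.1]
ee_rot: [0.122, 0.993, 0.0, -0.001]
contact_force: [-0.3, 0.5, 0.4]
gripper_width: 85.3
```

Request:
send_rows([
  [0, 0, -0.005],
  [0, 0, -0.02],
  [0, 0, -0.045],
  [0, 0, -0.075],
  [0, 0, -0.105],
  [0, 0, -0.13],
  [0, 0, -0.16],
  [0.03, 0, -0.19],
  [0.07, 0, -0.21],
  [0.11, 0, -0.22],
  [0.13, 0, -0.22],
  [0.13, 0, -0.22],
], yaw=[0, 0, 0, 0, 0, 0, 0, 0, 0, 0, 0, 0], fingers=[0, 0, 0, 0, 0, 0, 0, 0, 0, 0, 0, 0])

```text
clock: 33.05
position: [498.0, 106.7, 235.9]
ee_rot: [0.121, 0.993, 0.001, -0.0]
contact_force: [1.4, -0.1, -0.0]
gripper_width: 85.4
```

```bash
python3 -c "
from h import *
go(400,-300,300)
cv2.imwrite('pics/w12.png',get_image('wrist'));cv2.imwrite('pics/t12.png',get_image('top'))"
```

```text
clock 33.05 pos [498.  106.7 235.9] a 166.1 shift m [-0.0027 -0.4182 -0.0651] yaw None tilt -1.0 w 85.4 j [ 0.53  0.18 -0.26 -0.   -1.12 -2.34] F [ 1.4 -0.1 -0. ]
```

View pics/w12.png

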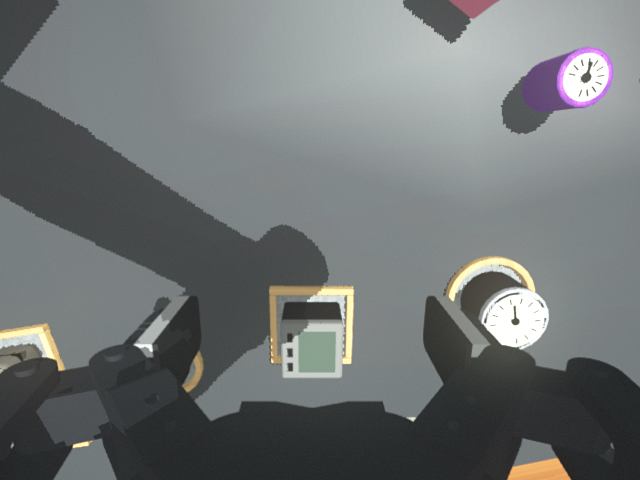

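View pics/t12.png

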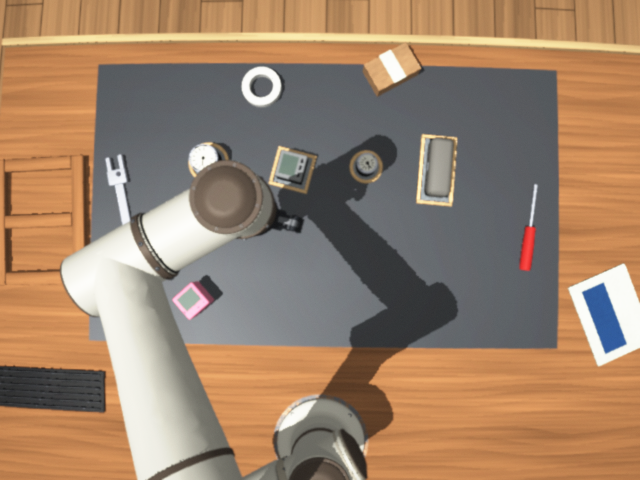

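All four look seated. I'll move the arm off towards the near right for an unobstructed check.

Request:
send_rows([
  [0, -0.01, 0],
  [0, -0.03, 0],
  [0, -0.06, 0],
  [0, -0.1, 0],
  [0, -0.14, 0],
  [0, -0.18, 0],
  [0, -0.22, 0],
  [0, -0.26, -0.01],
  [0, -0.3, -0.01],
  [0, -0.33, -0.01],
  [0, -0.345, -0.01],
  [0, -0.35, -0.01],
], yaw=[0, 0, 0, 0, 0, 0, 0, 0, 0, 0, 0, 0], fingers=[0, 0, 0, 0, 0, 0, 0, 0, 0, 0, 0, 0])

```text
clock: 34.35
position: [415.0, -235.3, 243.9]
ee_rot: [0.124, 0.992, 0.001, -0.001]
contact_force: [0.4, 0.3, 0.3]
gripper_width: 85.3
```

```bash
python3 - <<'E'
from h import *
i=get_image('top'); cv2.imwrite('pics/t13.png',cv2.resize(i[120:220,170:480],None,fx=2.5,fy=2.5,interpolation=cv2.INTER_CUBIC)); cv2.imwrite('pics/t13f.png',i)
g=i.min(2)
def box(a,b,c,d):
    r=np.zeros(i.shape[:2],bool); r[b:d,a:c]=1; return r
for t in (165,185): 
  for b in [(185,135,235,190),(262,140,325,200),(340,140,392,195),(405,125,470,215)]: print(t,b);info('top',(g>t)&box(*b),57)
E
```

```text
165 (185, 135, 235, 190)
px [205.2 166.7] rect c 628.5 265.0 size 88.2 70.9 ang 36.0 cent 630.0 262.8 A 5245 deq 81.7
165 (262, 140, 325, 200)
px [289.8 184.8] rect c 589.0 78.5 size 82.7 25.6 ang 76.7 cent 584.9 72.9 A 1508 deq 43.8
px [284.  163.8] rect c 624.2 79.6 size 63.8 73.6 ang 76.4 cent 626.2 80.7 A 4086 deq 72.1
165 (340, 140, 392, 195)
px [364.  168.4] rect c 625.3 -87.7 size 68.6 62.5 ang 17.2 cent 625.6 -88.9 A 3406 deq 65.9
165 (405, 125, 470, 215)
px [424.  151.1] rect c 655.8 -216.0 size 23.9 93.4 ang 72.5 cent 664.4 -221.7 A 1422 deq 42.5
185 (185, 135, 235, 190)
px [202.3 157.9] rect c 640.6 270.4 size 62.8 60.7 ang 1.6 cent 641.0 270.5 A 3082 deq 62.6
185 (262, 140, 325, 200)
185 (340, 140, 392, 195)
px [366.6 162.3] rect c 634.9 -92.5 size 46.8 43.9 ang 45.6 cent 635.5 -92.7 A 1680 deq 46.3
185 (405, 125, 470, 215)
```

View pics/t13.png

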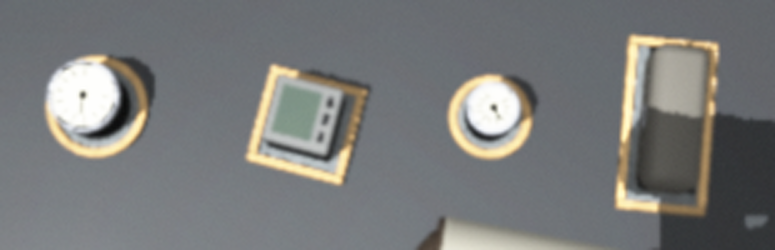

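```bash
python3 - <<'E'
from h import *
f=lambda p,z:pix2w('top',[[170+p[0]/2.5-.3,120+p[1]/2.5-.3]],z)[0].round(1)
print("disp",f((305,116),57),"case",f((675,117),46))
for p in [(675,45),(670,190)]: print(f(p,46))
i=cv2.imread('pics/t13f.png'); cv2.imwrite('pics/z.png',np.hstack([cv2.resize(i[135:205,260:330],None,fx=5.5,fy=5.5,interpolation=cv2.INTER_CUBIC),cv2.resize(i[130:210,397:477],(385,385),interpolation=cv2.INTER_CUBIC)]))
E
```

```text
disp [624.5  71.8] case [ 630.9 -256.8]
[ 695.9 -256.7]
[ 565.5 -252.7]
```

View pics/z.png

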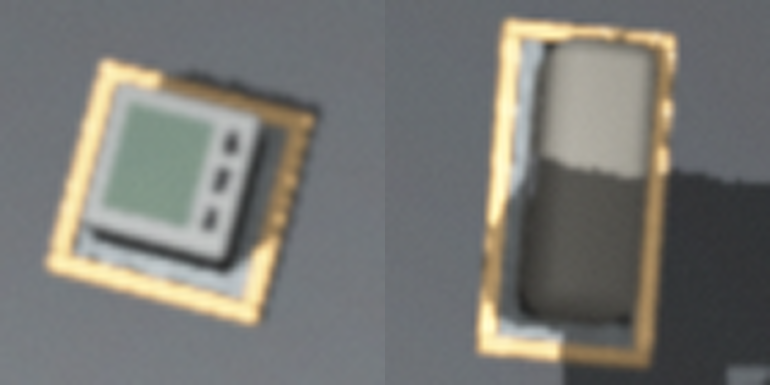

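View pics/t13f.png

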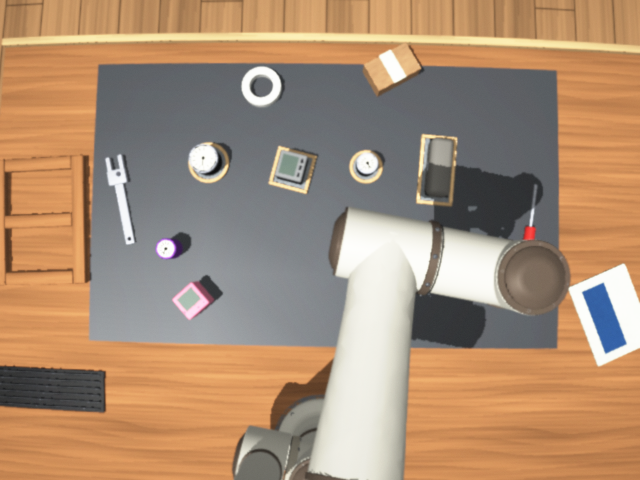

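Request:
send_rows([
  [0, 0, 0],
  [0, 0, 0],
  [0, 0, 0],
], yaw=[0, 0, 0], fingers=[0, 0, 0])

```text
clock: 34.7
position: [415.4, -234.4, 243.9]
ee_rot: [0.123, 0.992, 0.001, -0.001]
contact_force: [-0.6, -0.6, -0.1]
gripper_width: 85.1
```

```bash
python3 -c "
from bench import *
print(job_done())"
```

```text
the job is handed in; nothing more can be done
None
```

All four things are set down in their own holders, released and face up, and the job was handed in at about 35 s. `job_done` gives no verdict.

In the last top view, the measured centres were about this far from the holder centres:

| Thing | Offset from holder centre |
|---|---|
| Large round gauge | 1 mm |
| Small round gauge | 2 mm |
| Square display | 2–4 mm (corners read by eye) |
| Glasses case | 1–2 mm |

- **Case angle:** its long side reads within about 0.05 rad of the holder's.
- **Flatness:** nothing looked tilted. I judged "flat on the felt" from the touchdown force, the gripper height and the pictures rather than measuring it. The large gauge's touchdown force had eased but not reached zero, so it may have settled by a millimetre or so on release.
- **Left alone:** the wrench and the purple and pink look-alikes looked unmoved in the last top view. The screwdriver was partly hidden by the arm there, but looked unmoved in the top view before it.
- **Disagreement:** the two cameras differed by up to about 2 mm on holder positions, so I aimed between them. No check failed.

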